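# Plug in the glue melter's module and hold its cover open

### The job

Get the bench glue melter ready for refilling: first push the square plug-in module fully home into the socket on the melter's ledge and let go of it. Then, before touching the release knob, tug the tank cover up by its handle to learn whether it is caught; if it is, slide the release knob to the far end of its slot to free it, and lift the cover by the handle. Finish while still holding the cover still by its handle, raised 45 degrees or more, and leave the spool, the jar and the tape roll where they are.

Things in the scene. Friction and masses are not known exactly. Their poses are not given: they have to be found in the camera images.
- plug: loose plug-in module, 80 g, upright on the table: square dark steel blade 22 x 22 mm, 20 mm long (lowest 6 mm tapered to 17 mm at the foot), under a black square head 34 x 34 mm, 30 mm tall (20 to 50 mm above the origin). Origin: centre of the blade's underside; z up, x and y along the sides. Goes in at any quarter turn
- socket_hole (a point): centre of the mouth of the square socket hole (23.6 x 23.6 mm, 22 mm deep) in the top of a black block 52 x 52 x 26 mm on the right-hand end of the melter's ledge; mouth 96 mm above the table, sides along the melter's x and y. With the plug home its head rests on the block and 20 mm of blade is below this point
- melter: grey glue melter, fixed (place and yaw vary): front ledge (x -130 to -40 mm) 70 mm high, tank behind it (x -40 to 130 mm) 100 mm high, 300 mm wide in y. Origin: centre of the underside; x from ledge to tank (away from the robot), y left, z up. The cover's hinge axis runs along y at x = 127, z = 100 mm
- handle: the cover's handle: black round bar, 12 mm thick, 76 mm long along y, between two thin steel stays that run back and down to the cover. Origin: middle of the bar; cover shut, 200 mm in front (-x) of the hinge axis, 38 mm above it and 68 mm above the ledge. It swivels freely about its own axis, so a grip need not tilt as the cover rises. 25 mm free in front, behind and below
- cover (a joint): angle of the aluminium tank cover (about 0.45 kg) about its far edge, rad: 0 shut, grows as the front goes up, stop at 1.2. Falls shut when let go; free, 2 to 4 N at the handle lifts it. A hidden hook may have caught it: then it has play to about 0.03 rad (6 mm at the handle) and stops hard; a free one keeps rising. Nothing outside shows which
- release (a joint): travel of the release knob, m: always 0 at the start, 0.020 at the far end of its slot. It slides to the melter's +y (left, away from the handle), takes 3 to 6 N and stays where it is left. At the far end the hook is drawn back and stays back
- knob_top (a point): centre of the top of the release knob, an upright black round post 16 mm in diameter and 34 mm tall on the left half of the ledge; its top is 106 mm above the table, at x = -85, y = 92 mm in the melter's frame before it is moved
- spool: wooden ribbon spool standing on end, 64 mm in diameter, 40 mm tall, left of the melter; leave alone. Origin: centre of its underside
- jar: glass jar, 64 mm in diameter, 85 mm tall, right of the melter and farther away; leave alone. Origin: centre of its underside
- tape: cardboard tape roll lying flat, 96 mm in diameter, 50 mm tall, near the robot on the right; leave alone. Origin: centre of its underside
Things that resemble listed ones, but are neither listed nor needed, are in the scene too. Several things look just like the plug: the one meant starts farthest to the robot's left.

How it is judged:
By the outcome, as a careful person would: the job done as asked, in the order asked, and still so for the second after the job is handed in, while the arm keeps its last pose, push and grip.
It also fails if it takes over 61 s, if anything falls off the work surface, if the arm or the gripper's body presses on something with over 40 N, if the wrist force passes 120 N, or if a joint passes its speed limit or range.

### The arm

A 6-joint arm with a two-finger parallel gripper is mounted at the origin on the work surface. World frame = base frame: x ahead of the robot, y to its left, z up, the work surface at z = 0. Lengths are in m, angles in rad, forces in N, time in s.
With the tool pointing down it reaches from about 0.35 to 0.975 m from the base axis. Payload 4.9 kg.
Tool frame: the origin (TCP) lies at the very end of the fingers, on their centre line; the grasp point (between the pads) lies 19 mm behind it (ctrl.pinch_z is the distance from the TCP to the grasp point, in m); z points along the fingers, y is the line along which they close (so a half turn about z gives the same grasp; the last joint's range is limited). The gripper opens to 85 mm and grips with 20 to 120 N. Pads are 22 mm wide; open, the fingers measure 114 mm over their backs; the gripper's body (76 mm by 85 mm) begins 54 mm behind the grasp point. The pads swing forward as they close: fully open they stand 13 mm farther back than shut.
Start: joints at [1.159, 0.053, 1.613, -0, 1.476, -0.119], TCP at [0.18, 0.598, 0.208] pointing down, gripper open.
Joint ranges: [-3.01, 3.01], [-1.01, 2.22], [0.06, 2.58], [-1.02, 4.17], [0.09, 2.62], [-3.14, 3.14]. Speed limits (rad/s): [2.57, 2.57, 3.14, 3.14, 3.14, 3.14].

### API

Orientations are given as a rotation vector (axis times angle).
In Python, from station import ctrl, optics gives the robot as it stands. The module is installed in compiled form; this text tells all that it offers.
- The arm moves only by the shell command python3 -m handwheel 'ROWS' [OPENING] [FORCE]. ROWS is JSON, one flat list of numbers, 6 for each row, row after row: the shift along the tool's x, y, z in m, then the turn, a rotation vector about the tool's x, y, z in degrees. A call has 1 to 20 rows; each row shifts and turns the commanded pose from where the row before left it, along the tool's axes as they then stand; what a row does not reach is not made up. A row lasts 1/10 s, in which the tool goes at most 50 mm and 8.59 degrees, less where a joint would pass 70% of its speed; a pose out of reach is approached as far as the arm can. A call is refused whole if a number of a shift passes 0.05 or a number of a turn 8.59, either way. A call with a gripper value outside its range is refused whole. OPENING is the closure, from 0 (fully open) to 1 (shut), set as the call begins (- or left out, the last holds). The fingers move at their own pace and stop on an object; FORCE is the grip in N (left out, the last holds). Time passes only in rows, so rows that do not move let the fingers close. It gives the time, the measured TCP pose, the force and the opening at its end, in the units of the state.
- ctrl.get_obs(): the state, without advancing time (a new reading comes with each control period).
- optics.get_image(name): name is "side" or "top" or "wrist"; returns (picture, depth): 400x640x3 uint8, red, green, blue; 400x640 float32, m along the optical axis (not along the pixel's ray), 0 where there is no reading.
- optics.get_calibration(name): a dict with "fovy" (degrees; the focal length in pixels is half the picture's height over the tangent of half this angle, whatever the lens; pixels are square), "cx", "cy" (the principal point, pixels), "k1" (the pictures are not rectified: a ray, as slopes to the right and down, at radius r is drawn at 1 + k1 r^2 times it, then the intrinsics apply), "rvec" (rotation vector, rad) and "tvec" (3), from world to camera coordinates, as OpenCV has them; the wrist camera has in their place "mount" (4x4, takes a point from camera to tool coordinates, whose origin is the TCP and whose axes are the flange's). Camera axes: x right, y down, z forward; pixel columns grow to the right and rows downward; lengths in m; the calibration is good to about 2 mm. A picture is of the moment at which its call begins: read the wrist's pose just before it. get_calibration takes no time and is no camera call.
- ctrl.finish_job(): hands the job in, once; it reports no verdict.
The state is a dict: "t": time; "q": joint angles; "dq": joint speeds; "effort": joint torques, N m; "tool_pos": TCP position; "tool_rot": TCP orientation; "contact_force": force on the tool from outside, world axes, zero at the start; "wrist_torque": the same for the moment, N m; "opening": finger opening in m.
Only numpy, scipy, OpenCV 4.12 (cv2) and the standard library are available. Lean on these libraries where they do the work, as an engineer would, in place of code of your own. Each camera call takes 0.05 s, during which the arm holds its last target. There are 200 camera calls.

## Working session

There is one attempt and no reset: what is moved stays moved. The work goes in short steps, Python scripts to look and compute and a shell command to move; the robot and the scene stay as the last step left them, time stands still between calls to the robot, and variables do not carry over. Pictures are saved under pics/ and viewed, on a budget of 10 in all, crops included, one or two more only if the job needs it, and the job is handed in when it is done.

```bash
mkdir -p pics; cat > h.py <<'E'
import numpy as np, cv2
from scipy.spatial.transform import Rotation as R
from station import ctrl, optics
def cam(name,obs=None):
    c=optics.get_calibration(name); f=200/np.tan(np.radians(c["fovy"])/2)
    if "mount" in c:
        o=obs or ctrl.get_obs(); M=np.array(c["mount"]); T=np.eye(4); T[:3,:3]=R.from_rotvec(o["tool_rot"]).as_matrix(); T[:3,3]=o["tool_pos"]
        W=T@M; return f,c,W[:3,:3],W[:3,3]
    Rm=R.from_rotvec(np.ravel(c["rvec"])).as_matrix(); return f,c,Rm.T,-Rm.T@np.ravel(c["tvec"])
def rays(C,uv):
    f,c,Rm,p=C; uv=np.atleast_2d(np.array(uv,float)); K=np.array([[f,0,c["cx"]],[0,f,c["cy"]],[0,0,1.]])
    d=(uv-[c["cx"],c["cy"]])/f; s=d.copy()
    for _ in range(20): s=d/(1+c["k1"]*(s**2).sum(1,keepdims=True))
    return np.c_[s,np.ones(len(s))]
def onplane(C,uv,z):
    d=rays(C,uv)@C[2].T; p=C[3]; return p+d*((z-p[2])/d[:,2])[:,None]
def cloud(C,dep):
    v,u=np.mgrid[0:400,0:640]; s=rays(C,np.c_[u.ravel(),v.ravel()])
    P=(s*dep.ravel()[:,None])@C[2].T+C[3]; P[dep.ravel()==0]=np.nan; return P.reshape(400,640,3)
def snap(name,fn):
    o=ctrl.get_obs(); C=cam(name,o); im,d=optics.get_image(name); cv2.imwrite("pics/"+fn+".png",im[:,:,::-1]); np.savez("pics/"+fn+".npz",im=im,d=d,tp=o["tool_pos"],tr=o["tool_rot"]); return C,im,d
E
python3 - <<'E'
from h import *
for n in ("top","side"):
    C,im,d=snap(n,n+"0"); print(n,C[0],C[1]["k1"],C[3],C[2][:,2])
o=ctrl.get_obs(); print(o["tool_rot"],o["contact_force"],o["opening"],o["t"],R.from_rotvec(o["tool_rot"]).as_matrix().round(3)); print(optics.get_calibration("wrist"),ctrl.pinch_z)
E
```

```text
top 389.4220748461397 0.006135723275266881 [0.46041539 0.01291986 1.22448171] [ 0.08175867  0.01574897 -0.99652772]
side 441.7855491040664 -0.0033798490972980506 [ 0.40642161 -0.91251807  0.63948405] [ 0.15334006  0.86125417 -0.48448744]
[-4.58206738e-01 -3.10749408e+00  2.95161586e-03] [ 0.071695   -0.94697924  0.34989258] 0.08559845501108834 0.1 [[-0.957  0.289 -0.001]
 [ 0.289  0.957 -0.002]
 [ 0.    -0.002 -1.   ]]
{'fovy': 68.19603477870668, 'cx': 317.5302286288145, 'cy': 199.2016960647357, 'k1': 0.018812718968127914, 'mount': array([[ 3.23989734e-04, -9.54357242e-01, -2.98667290e-01,
         7.48673965e-02],
       [ 9.99999813e-01,  4.64045696e-04, -3.98020475e-04,
        -8.57894523e-04],
       [ 5.18448993e-04, -2.98667105e-01,  9.54357214e-01,
        -1.65418763e-01],
       [ 0.00000000e+00,  0.00000000e+00,  0.00000000e+00,
         1.00000000e+00]])} 0.0187
```

View pics/top0.png

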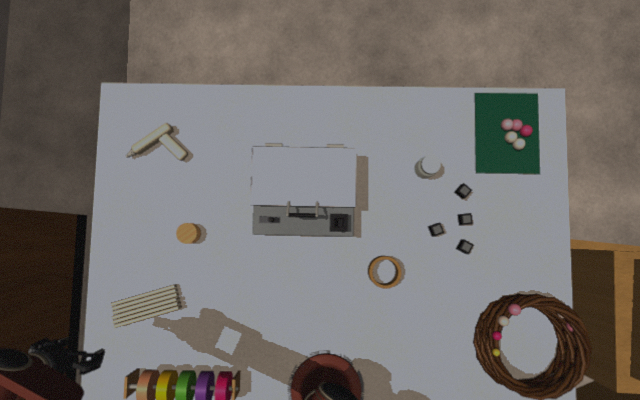

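View pics/side0.png

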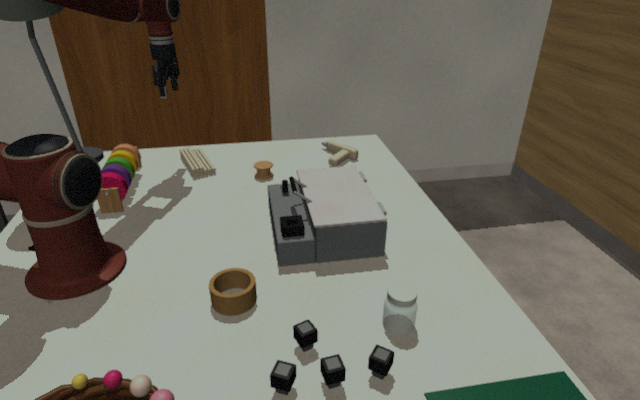

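The top view shows the melter at about (303,190), with the socket block at (340,222), the handle bar at (303,211) and the knob at (270,219). There are four plugs, and the leftmost is at (437,229). The side view agrees: plugs at (305,333), (283,376), (333,370) and (381,361), tape at (233,290), jar at (400,310).

```bash
python3 - <<'E'
from h import *
D=np.load("pics/top0.npz"); im,d=D["im"],D["d"]; C=cam("top"); P=cloud(C,d)
dark=(im.max(2)<75).astype(np.uint8)
def comps(x0,x1,y0,y1,mask):
    n,l,s,c=cv2.connectedComponentsWithStats(mask[y0:y1,x0:x1])
    for i in range(1,n):
        if s[i,4]>15:
            m=np.zeros_like(mask,bool); m[y0:y1,x0:x1]=l==i
            print(s[i,:]+[x0,y0,0,0,0],(c[i]+[x0,y0]).round(1),"med",np.nanmedian(P[m],0).round(3),"zmax",np.nanpercentile(P[m][:,2],95).round(3))
print("plugs");comps(415,490,170,265,dark)
print("melter");comps(250,358,200,240,(im.max(2)<60).astype(np.uint8))
# melter edges: tank top (z~.1+), ledge
for lo,hi in((.095,.125),(.062,.078)):
    m=(P[:,:,2]>lo)&(P[:,:,2]<hi); m[:,:240]=0;m[:,370:]=0;m[:140]=0;m[245:]=0
    r=cv2.minAreaRect(np.argwhere(m)[:,::-1].astype(np.float32)); print(lo,r, np.nanmedian(P[m][:,2]))
    print(onplane(C,cv2.boxPoints(r),np.nanmedian(P[m][:,2])).round(4).tolist())
big=cv2.resize(im[135:275,240:480,::-1],None,fx=3.3,fy=3.3,interpolation=cv2.INTER_CUBIC); cv2.imwrite("pics/c1.png",cv2.convertScaleAbs(big,alpha=1.6))
E
```

```text
plugs
[476 170  14   3  33] [483.2 170.7] med [ 0.675 -0.488  0.004] zmax 0.007
[455 184  16  15 112] [462.1 191. ] med [ 0.605 -0.404  0.048] zmax 0.054
[458 213  15  12 105] [464.1 218.8] med [ 0.521 -0.405  0.049] zmax 0.053
[428 223  16  13  98] [435.3 229.3] med [ 0.489 -0.32   0.05 ] zmax 0.053
[456 240  17  14 111] [463.7 246.3] med [ 0.44  -0.404  0.049] zmax 0.053
melter
[289 212  27   7 126] [302.5 215. ] med [0.518 0.071 0.143] zmax 0.147
[330 214  20  18 328] [339.1 222.2] med [ 0.503 -0.032  0.096] zmax 0.099
[268 217  12   6  56] [273.2 219.4] med [0.507 0.161 0.075] zmax 0.108
0.095 ((302.5795593261719, 186.96630859375), (105.14171600341797, 87.12694549560547), 1.005086064338684) 0.10943268325039213
[[0.4757, 0.2259, 0.1094], [0.7294, 0.2299, 0.1094], [0.7287, -0.0765, 0.1094], [0.4761, -0.0749, 0.1094]]
0.062 ((302.44512939453125, 220.63427734375), (100.72814178466797, 29.535255432128906), 1.1934894323349) 0.07068661859968728
[[0.4624, 0.2253, 0.0707], [0.5501, 0.2264, 0.0707], [0.5492, -0.0734, 0.0707], [0.4619, -0.0726, 0.0707]]
```

View pics/c1.png

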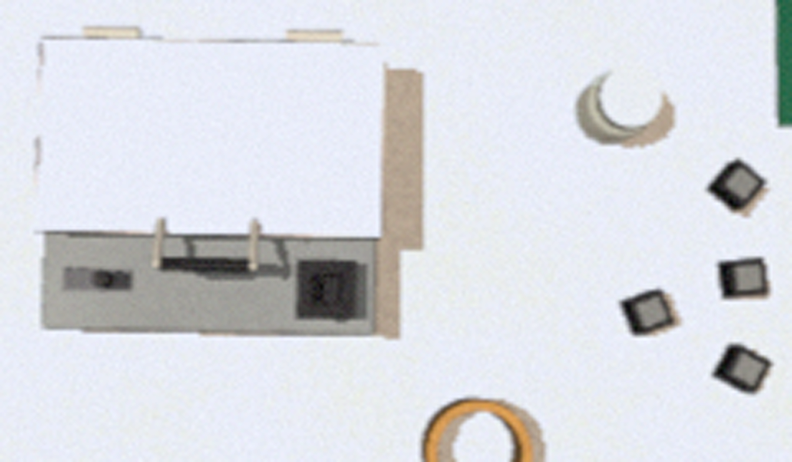

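```bash
python3 -m handwheel '[-0.041,-0.022,0,0,0,0,-0.041,-0.022,0,0,0,0,-0.041,-0.022,0,0,0,0,-0.041,-0.022,0,0,0,0,-0.041,-0.022,0,0,0,0,-0.041,-0.022,0,0,0,0,-0.041,-0.022,0,0,0,0,-0.041,-0.022,0,0,0,0,-0.041,-0.022,0,0,0,0]' 0.3 40
python3 -m handwheel '[-0.0115,-0.037,0,0,0,0,-0.0115,-0.037,0,0,0,0,-0.0115,-0.037,0,0,0,0,-0.0115,-0.037,0,0,0,0,-0.0115,-0.037,0,0,0,0,-0.0115,-0.037,0,0,0,0,-0.0115,-0.037,0,0,0,0,-0.0115,-0.037,0,0,0,0,-0.0115,-0.037,0,0,0,0,-0.0115,-0.037,0,0,0,0,-0.0115,-0.037,0,0,0,0,-0.0115,-0.037,0,0,0,0,-0.0115,-0.037,0,0,0,0,-0.0115,-0.037,0,0,0,0,-0.0115,-0.037,0,0,0,0,-0.0115,-0.037,0,0,0,0,0,0,0,0,0,0]'
python3 - <<'E'
from h import *
C,im,d=snap("wrist","w1"); P=cloud(C,d); o=ctrl.get_obs(); print(o["t"],o["tool_pos"],o["opening"])
cv2.imwrite("pics/w1b.png",cv2.convertScaleAbs(im[:,:,::-1],alpha=1.5))
m=((P[:,:,2]>.042)&(P[:,:,2]<.06)).astype(np.uint8)
n,l,s,c=cv2.connectedComponentsWithStats(m)
for i in range(1,n):
    if s[i,4]>200:
        q=P[l==i]; r=cv2.minAreaRect(np.ascontiguousarray(q[:,:2]*1000).astype(np.float32)); print(s[i],c[i].round(),np.median(q[:,2]),r)
E
```

```text
t: 1.0
tool_pos: [0.4773, 0.3006, 0.2076]
tool_rot: [-0.458, -3.108, 0.0]
contact_force: [0.2, 0.1, 0.1]
opening: 0.06
t: 2.7
tool_pos: [0.4809, -0.3212, 0.2072]
tool_rot: [-0.465, -3.106, 0.001]
contact_force: [0.2, 1.1, 0.0]
opening: 0.0597
2.75 [ 0.48114974 -0.31913079  0.20714347] 0.05959095548952001
[ 379    0  104   70 2129] [428.  38.] 0.04921306823562471 ((377.3705139160156, -177.8323974609375), (95.76295471191406, 59.99509048461914), 72.15846252441406)
[ 541   62   99  243 2751] [558. 181.] 0.05126800088512351 ((579.2261962890625, -69.43345642089844), (86.39098358154297, 275.3170166015625), 70.46562957763672)
[214 149  34  35 971] [230. 166.] 0.04981433634328769 ((440.9186096191406, -412.0899353027344), (33.88450241088867, 34.248802185058594), 61.66331100463867)
[297 166  40  40 898] [316. 185.] 0.04988877202128855 ((490.7908935546875, -326.59014892578125), (34.32365417480469, 34.075721740722656), 21.1134033203125)
[236 214  38  32 775] [255. 231.] 0.04984241012668161 ((523.5616455078125, -414.01446533203125), (34.32072830200195, 33.9471549987793), 6.415804862976074)
[266 274  33  32 687] [282. 289.] 0.04969908357868863 ((609.187255859375, -409.1420593261719), (33.9266471862793, 35.75135803222656), 50.018043518066406)
[354 292  28  38 361] [366. 305.] 0.053938885514119794 ((664.08251953125, -315.90264892578125), (16.72418212890625, 52.44055938720703), 42.694766998291016)
```

View pics/w1b.png

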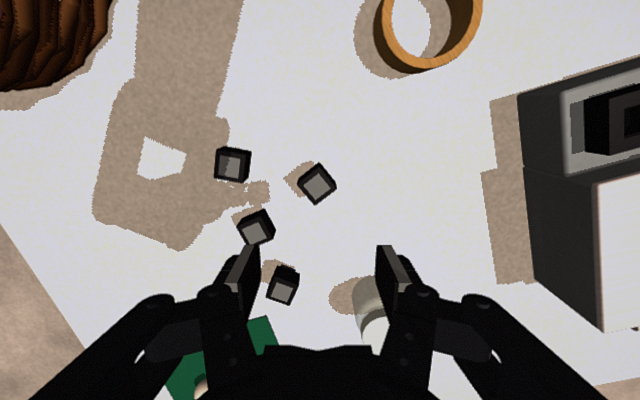

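The wrist view shows the wanted plug at (316,185), its neighbours at (230,166), (255,231) and (282,289), and the melter on the right. The plug's head measures 34 × 34 mm with its top at z = 0.050, as it should be.

```bash
python3 -m handwheel '[-0.0116,-0.0044,0.01,0,0,0,0,0,0.015,0,0,-7.6,0,0,0.015,0,0,-7.6,0,0,0.015,0,0,-7.6,0,0,0.015,0,0,-7.6,0,0,0.007,0,0,-7.6,0,0,0,0,0,0,0,0,0,0,0,0]'
python3 - <<'E'
from h import *
C,im,d=snap("wrist","w2"); P=cloud(C,d); o=ctrl.get_obs(); T=R.from_rotvec(o["tool_rot"]).as_matrix(); print(o["t"],o["tool_pos"],np.degrees(np.arctan2(T[1,1],T[0,1])),T[:,2])
m=((P[:,:,2]>.045)&(P[:,:,2]<.055)).astype(np.uint8)
n,l,s,c=cv2.connectedComponentsWithStats(m)
for i in range(1,n):
    if s[i,4]>600:
        q=P[l==i]; r=cv2.minAreaRect(np.ascontiguousarray(q[:,:2]*1000).astype(np.float32)); print(s[i],c[i].round(),np.median(q[:,2]),r)
        ce=np.array(r[0])/1000-np.array(o["tool_pos"])[:2]; print("toolshift",T[:2,:2].T@ce)
E
```

```text
t: 3.55
tool_pos: [0.4918, -0.3242, 0.1311]
tool_rot: [0.576, -3.088, -0.001]
contact_force: [-0.2, 0.5, 1.1]
opening: 0.0601
3.6 [ 0.49202648 -0.3246696   0.13162503] 111.13644148296171 [ 6.47553364e-04 -3.92645459e-04 -9.99999713e-01]
[ 492   50  130  125 5119] [559. 110.] 0.04911901584536538 ((360.3826599121094, -173.03201293945312), (94.97314453125, 95.83985137939453), 24.455543518066406)
toolshift [0.06810832 0.1889055 ]
[ 211   70   59   62 1944] [240. 101.] 0.04971443381692027 ((440.6529846191406, -411.8480529785156), (33.836517333984375, 34.60837173461914), 61.691123962402344)
toolshift [ 0.079353   -0.06278869]
[ 190  171   44   45 1483] [211. 193.] 0.04984107937607199 ((523.202392578125, -413.756591796875), (34.0080451965332, 33.8682975769043), 7.119637489318848)
toolshift [ 0.00304538 -0.09433532]
[ 298  175   40   39 1447] [317. 194.] 0.049840081703619143 ((490.389404296875, -326.6003112792969), (34.18464660644531, 34.02366638183594), 21.261859893798828)
toolshift [ 0.00222313 -0.00121051]
[ 167  254   49   43 1180] [191. 275.] 0.04976388279895516 ((608.3832397460938, -409.4507751464844), (33.8482551574707, 34.89094543457031), 50.33574295043945)
toolshift [-0.0779575  -0.12103455]
[529 263 111  74 978] [563. 295.] 0.05005889768934656 ((489.9755859375, -61.31753158569336), (51.381019592285156, 106.04360961914062), 51.32058334350586)
toolshift [-0.0930493   0.24637438]
```

```bash
python3 -m handwheel '[0.0022,-0.0012,0.02,0,0,0,0,0,0.03,0,0,0,0,0,0.03,0,0,0,0,0,0.02,0,0,0,0,0,0.0095,0,0,0,0,0,0,0,0,0]'
python3 -m handwheel '[0,0,0,0,0,0,0,0,0,0,0,0,0,0,0,0,0,0,0,0,0,0,0,0,0,0,0,0,0,0,0,0,0,0,0,0]' 1 50
python3 -m handwheel '[0,0,-0.01,0,0,0,0,0,-0.03,0,0,0,0,0,-0.04,0,0,0,0,0,-0.04,0,0,0,0,0,-0.04,0,0,0,0,0,-0.02,0,0,0,0,0,0,0,0,0]'
```

```text
t: 4.2
tool_pos: [0.4896, -0.3265, 0.0207]
tool_rot: [0.577, -3.087, -0.002]
contact_force: [0.9, 0.4, 0.3]
opening: 0.0599
t: 4.8
tool_pos: [0.4914, -0.328, 0.0238]
tool_rot: [-0.578, 3.086, -0.004]
contact_force: [-1.2, 1.7, 6.2]
opening: 0.0311
t: 5.5
tool_pos: [0.4918, -0.3287, 0.2069]
tool_rot: [-0.577, 3.083, -0.011]
contact_force: [-0.1, -0.3, -1.5]
opening: 0.031
```

```bash
python3 -m handwheel '[0,0,0,0,0,7.04,0,0,0,0,0,7.04,0,0,0,0,0,7.04,0,0.03,0,0,0,0,0,0.04,0,0,0,0,0,0.04,0,0,0,0,0,0.04,0,0,0,0,0,0.03,0,0,0,0,0,0,0,0,0,0,0,0,0,0,0,0,0,0,0,0,0,0]'
python3 - <<'E'
from h import *
C,im,d=snap("wrist","w3"); P=cloud(C,d); o=ctrl.get_obs(); T=R.from_rotvec(o["tool_rot"]).as_matrix(); print(o["t"],o["tool_pos"],np.degrees(np.arctan2(T[1,1],T[0,1])),T[:,2])
cv2.imwrite("pics/w3b.png",cv2.convertScaleAbs(im[:,:,::-1],alpha=1.8))
for lo,hi in((.09,.0985),(.064,.076)):
  m=((P[:,:,2]>lo)&(P[:,:,2]<hi)&(P[:,:,1]<.06)&(P[:,:,0]<.56)).astype(np.uint8)
  n,l,s,c=cv2.connectedComponentsWithStats(m)
  for i in range(1,n):
    if s[i,4]>300:
        q=P[l==i]; r=cv2.minAreaRect(np.ascontiguousarray(q[:,:2]*1000).astype(np.float32)); print(s[i],c[i].round(),np.median(q,0),r)
E
```

```text
t: 6.6
tool_pos: [0.4893, -0.1476, 0.2004]
tool_rot: [0.002, -3.14, -0.0]
contact_force: [-0.2, -0.5, -0.1]
opening: 0.0312
6.65 [ 0.48941142 -0.14790631  0.20074713] 90.0339713611116 [-1.13286998e-03  1.86092897e-04 -9.99999341e-01]
[ 410  178   63   53 2469] [441. 204.] [ 0.50292217 -0.03014945  0.09536058] ((504.4106140136719, -29.96372413635254), (53.51088333129883, 52.827571868896484), 89.72877502441406)
[ 384  158  143   90 7799] [458. 199.] [0.5050575  0.01311553 0.06939946] ((511.39923095703125, -7.786102294921875), (95.30394744873047, 136.46697998046875), 0.645063042640686)
```

View pics/w3b.png

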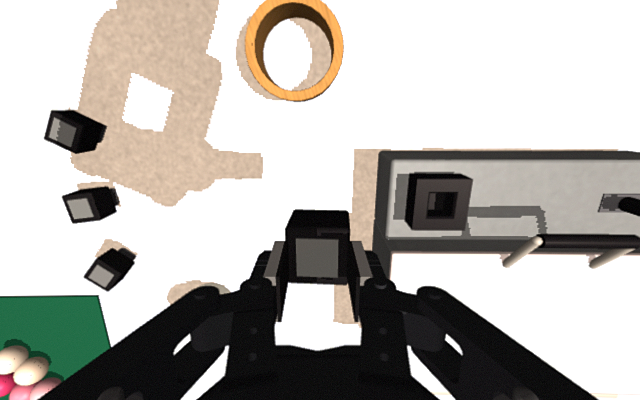

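The plug hangs square between the pads, its head at (317,247). The socket block is at (440,203) with the hole near (438,205). The handle and part of the knob are at the right edge.

```bash
python3 - <<'E'
from h import *
D=np.load("pics/w3.npz"); im,d=D["im"],D["d"]; o=dict(tool_pos=D["tp"],tool_rot=D["tr"]); C=cam("wrist",o); P=cloud(C,d)
# hole: deeper than block top within block area
g=im.max(2)
print(g[180:232:4,410:474:4])
b=((P[:,:,2]>.09)&(P[:,:,2]<.102))
reg=np.zeros(b.shape,bool); reg[174:230,406:474]=1
pts=np.argwhere(b&reg)[:,::-1].astype(np.float32); r=cv2.minAreaRect(pts); bp=onplane(C,cv2.boxPoints(r),.096); print("block",r,bp[:,:2].round(4).tolist(),bp.mean(0))
q=P[b&reg]; print("pct x,y",np.percentile(q[:,:2],[0.5,99.5],0))
for t in (25,32,40):
  m=((g<t)&reg); m[:186]=0;m[222:]=0;m[:,:418]=0;m[:,462:]=0
  n,l,s,c=cv2.connectedComponentsWithStats(m.astype(np.uint8)); 
  for i in range(1,n):
    if s[i,4]>100: x,y,w,h,a=s[i]; print(t,s[i],onplane(C,[[x-.5,y-.5],[x+w-.5,y+h-.5]],.096).round(4).tolist())
# depth profile through hole
print("z row205",P[205,410:474:3,2].round(3)); print("z col440",P[176:232:3,440,2].round(3))
# plug head top
z0=o["tool_pos"][2]; m=(np.abs(P[:,:,2]-(z0+.0275))<.012)&(np.abs(P[:,:,1]-o["tool_pos"][1])<.0225)&(np.abs(P[:,:,0]-o["tool_pos"][0])<.03)
q=P[m]; print("head z hist",np.histogram(q[:,2]-z0,12)); zt=np.percentile(q[:,2],60); q=q[np.abs(q[:,2]-zt)<.002]
print(len(q),zt-z0,np.percentile(q,[1,99],0),cv2.minAreaRect((q[:,:2]*1000).astype(np.float32)))
E
```

```text
[[  4   7  43  42  43  43  42  43  43  42  42  42  43  43  42  40]
 [  3   3  41  41  41  40  40  41  41  40  40  40  41  41  41  38]
 [  1   2  40  38  39  37  39  40  39  40  39  40  40  40  41  39]
 [  6   4  38  39  40  17  17  12  14  10  12  12  32  39  39  57]
 [  5   6  38  37  39  36  40  10  12   5   3   9  38  40  39  73]
 [  5   8  35  37  36  38  39  10  10   7   4   9  38  38  37 110]
 [  5  22  35  35  36  37  24   8   9   1   5  13  37  36  37 109]
 [  6  32  35  33  31  34  23  11   8   5   4  13  37  36  34  57]
 [  2  30  34  33  25   6   3   5   5   2   2  17  35  35  34  58]
 [  4  33  32  34  21  11  11  10   9  10  12  26  35  35  38  72]
 [  6  33  33  34  32  34  32  33  32  31  33  33  32  32  43 105]
 [  3  33  31  31  31  32  30  31  32  32  32  32  30  31  54 105]
 [ 70  28  27  28  29  29  28  28  28  27  29  30  29  30  58  81]]
block ((441.0, 203.49998474121094), (61.99999237060547, 50.99999237060547), 0.0) [[0.5289, -0.0577], [0.4774, -0.0625], [0.4774, -0.0051], [0.5287, 0.0029]] [ 0.50313188 -0.03060876  0.096     ]
pct x,y [[ 0.47831173 -0.05650603
[... 324 characters left out ...]
74 0.073 0.074 0.073 0.075
 0.081 0.085 0.091 0.095 0.095 0.095 0.095 0.096 0.07  0.07 ]
z col440 [0.082 0.097 0.096 0.095 0.096 0.096 0.074 0.074 0.074 0.074   nan 0.074
 0.082 0.09  0.096 0.095 0.097 0.095 0.096]
head z hist (array([  96,   81,   94,  105,  793, 2382,  409,   71,   68,   99,   77,
         97]), array([0.01552025, 0.01751837, 0.01951649, 0.0215146 , 0.02351272,
       0.02551084, 0.02750896, 0.02950708, 0.0315052 , 0.03350332,
       0.03550143, 0.03749955, 0.03949767]))
3218 0.02674755562250597 [[ 0.4731017  -0.16450912  0.22523339]
 [ 0.50557556 -0.13329618  0.2287438 ]] ((489.4900207519531, -148.54632568359375), (43.32093048095703, 34.25441360473633), 89.29179382324219)
```

```bash
python3 -m handwheel '[0,0.03,0,0,0,0,-0.0047,0.04,0,0,0,0,-0.01,0.03,0,0,0,0,0,0.018,0,0,0,0,0,0,0.02,0,0,0,0,0,0.03,0,0,0,0,0,0.018,0,0,0,0,0,0,0,0,0,0,0,0,0,0,0]'
python3 - <<'E'
from h import *
C,im,d=snap("wrist","w4"); P=cloud(C,d); o=ctrl.get_obs(); T=R.from_rotvec(o["tool_rot"]).as_matrix(); print(o["t"],o["tool_pos"],np.degrees(np.arctan2(T[1,1],T[0,1])))
cv2.imwrite("pics/w4b.png",cv2.convertScaleAbs(im[:,:,::-1],alpha=2.5))
tp=np.array(o["tool_pos"])
near=(np.abs(P[:,:,0]-.5)<.05)&(np.abs(P[:,:,1]+.03)<.05)
q=P[near&(np.abs(P[:,:,2]-.0955)<.003)]; print("block",len(q),np.percentile(q,[.5,50,99.5],0).round(4).tolist())
q=P[near&(np.abs(P[:,:,2]-tp[2]-.0267)<.003)&(np.abs(P[:,:,1]-tp[1])<.0225)]; print("head",len(q),np.percentile(q,[1,50,99],0).round(4).tolist())
E
```

```text
t: 7.55
tool_pos: [0.5043, -0.0298, 0.1336]
tool_rot: [0.001, -3.141, -0.0]
contact_force: [0.5, -0.1, -0.3]
opening: 0.0309
7.6 [ 0.50501238 -0.02983327  0.1346144 ] 90.04301964751853
block 2121 [[0.4782, -0.0558, 0.0927], [0.4883, -0.0287, 0.0955], [0.523, -0.0041, 0.0972]]
head 3305 [[0.4883, -0.0469, 0.1584], [0.5029, -0.0298, 0.1601], [0.5206, -0.0144, 0.1633]]
```

View pics/w4b.png

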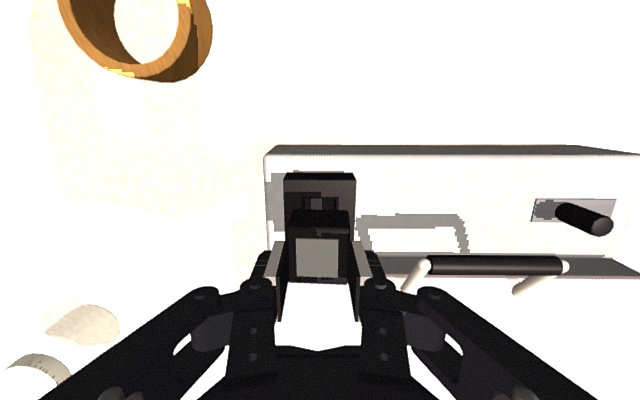

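The plug's head, centre (320,247), is lined up over the block at (320,195). Head and block centres agree to 1 mm. I'll lower it while watching the force.

```bash
python3 -m handwheel '[0,0,0.01,0,0,0,0,0,0.006,0,0,0,0,0,0,0,0,0]'; python3 -m handwheel '[0,0,0.004,0,0,0,0,0,0.004,0,0,0,0,0,0,0,0,0]'
```

```text
t: 7.9
tool_pos: [0.5037, -0.0291, 0.1166]
tool_rot: [0.003, -3.14, 0.0]
contact_force: [-0.6, -0.5, -1.6]
opening: 0.0309
t: 8.2
tool_pos: [0.5045, -0.0301, 0.1096]
tool_rot: [-0.003, 3.141, -0.004]
contact_force: [0.8, -5.7, 0.4]
opening: 0.0312
```

```bash
python3 -m handwheel '[0,-0.0007,0.002,0,0,0,0,0,0.004,0,0,0,0,0,0,0,0,0]'; python3 -m handwheel '[0,0,0.003,0,0,0,0,0,0.003,0,0,0,0,0,0,0,0,0,0,0,0,0,0,0]'
```

```text
t: 8.5
tool_pos: [0.5041, -0.0301, 0.1029]
tool_rot: [0.003, -3.141, 0.001]
contact_force: [0.6, -4.5, -0.9]
opening: 0.031
t: 8.9
tool_pos: [0.505, -0.0299, 0.1002]
tool_rot: [-0.003, 3.141, -0.001]
contact_force: [-5.0, -1.9, 13.1]
opening: 0.031
```

```bash
python3 -m handwheel '[0,0,0.003,0,0,0,0,0,0,0,0,0,0,0,0,0,0,0]'; python3 -m handwheel '[0,0,-0.004,0,0,0,0,0,0,0,0,0,0,0,0,0,0,0,0,0,0,0,0,0]' 0.45;python3 -m handwheel '[0,0,-0.02,0,0,0,0,0,-0.03,0,0,0,0.01,0,-0.04,0,0,0,0.02,0,-0.01,0,0,0,0.02,0,0,0,0,0,0,0,0,0,0,0]'
python3 - <<'E'
from h import *
C,im,d=snap("wrist","w5"); P=cloud(C,d); o=ctrl.get_obs(); print(o["t"],o["tool_pos"])
near=(np.abs(P[:,:,0]-.504)<.03)&(np.abs(P[:,:,1]+.03)<.03)
q=P[near]; print(np.histogram(q[:,2],np.arange(.06,.16,.005)))
q=q[q[:,2]>.12]; print(np.percentile(q,[1,50,99],0).round(4).tolist())
cv2.imwrite("pics/w5b.png",cv2.convertScaleAbs(im[:,:,::-1],alpha=2.2))
# handle bar, knob
q=P[(np.abs(P[:,:,2]-.142)<.006)&(np.abs(P[:,:,1]-.076)<.05)&(np.abs(P[:,:,0]-.519)<.015)]; print("bar",len(q),np.percentile(q,[1,50,99],0).round(4).tolist())
q=P[(np.abs(P[:,:,2]-.106)<.004)&(np.abs(P[:,:,1]-.168)<.03)&(np.abs(P[:,:,0]-.507)<.03)]; print("knob",len(q),np.percentile(q,[1,50,99],0).round(4).tolist() if len(q) else 0)
E
```

```text
t: 9.2
tool_pos: [0.5054, -0.0298, 0.0999]
tool_rot: [-0.003, 3.14, -0.001]
contact_force: [-12.1, -1.0, 26.2]
opening: 0.0309
t: 9.6
tool_pos: [0.5034, -0.0292, 0.0973]
tool_rot: [0.003, -3.14, -0.002]
contact_force: [-0.2, 0.6, 0.3]
opening: 0.0471
t: 10.2
tool_pos: [0.4531, -0.0295, 0.1983]
tool_rot: [-0.003, 3.141, 0.001]
contact_force: [0.2, -0.5, 0.1]
opening: 0.0472
10.25 [ 0.45378014 -0.02960135  0.19795418]
(array([   0,  298,  170,   94,   74,   91,  296,  938,   79,   71,   84,
         82,  292, 1050,    0,    0,    0,    0,    0]), array([0.06 , 0.065, 0.07 , 0.075, 0.08 , 0.085, 0.09 , 0.095, 0.1  ,
       0.105, 0.11 , 0.115, 0.12 , 0.125, 0.13 , 0.135, 0.14 , 0.145,
       0.15 , 0.155]))
[[0.4879, -0.0465, 0.1211], [0.5029, -0.0303, 0.1257], [0.5214, -0.0131, 0.1278]]
bar 1132 [[0.5149, 0.0449, 0.1364], [0.5184, 0.0808, 0.142], [0.5263, 0.1169, 0.1444]]
knob 210 [[0.5019, 0.159, 0.102], [0.5087, 0.1655, 0.1051], [0.5161, 0.1736, 0.1067]]
```

View pics/w5b.png

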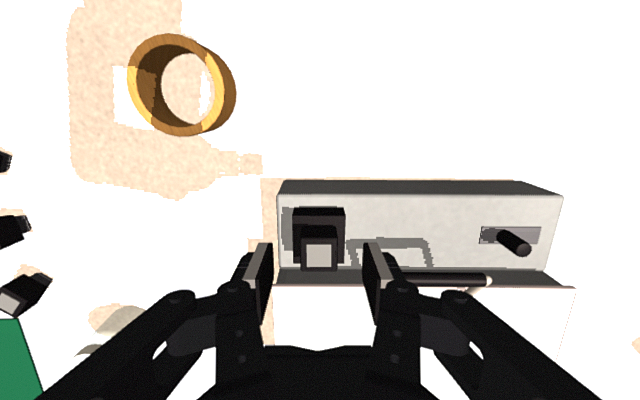

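The plug is home: its head top, at (319,255), measures z = 0.1257 against the 0.126 expected, and it is released. The bar spans about (400–490, 280) and the knob top is at (523,248). Next I turn 90° to grip the bar.

```bash
python3 -m handwheel '[-0.016,0.026,0,0,0,0,-0.025,0.04,0,0,0,0,-0.025,0.04,0,0,0,0,0,0,0,0,0,8.18,0,0,0,0,0,8.18,0,0,0,0,0,8.18,0,0,0,0,0,8.18,0,0,0,0,0,8.18,0,0,0,0,0,8.18,0,0,0,0,0,8.18,0,0,0,0,0,8.18,0,0,0,0,0,8.18,0,0,0,0,0,8.18,0,0,0,0,0,8.18,0,0,0,0,0,0]' 0.62 40
python3 - <<'E'
from h import *
C,im,d=snap("wrist","w6"); P=cloud(C,d); o=ctrl.get_obs(); T=R.from_rotvec(o["tool_rot"]).as_matrix(); print(o["t"],o["tool_pos"],o["q"],np.degrees(np.arctan2(T[1,1],T[0,1])),o["opening"])
q=P[(np.abs(P[:,:,2]-.142)<.006)&(np.abs(P[:,:,1]-.076)<.04)&(np.abs(P[:,:,0]-.519)<.015)]; print("bar",len(q),np.percentile(q,[1,50,99],0).round(4).tolist())
q=P[(np.abs(P[:,:,2]-.1055)<.003)&(np.abs(P[:,:,1]-.168)<.02)&(np.abs(P[:,:,0]-.507)<.02)]; print("knob",len(q),np.percentile(q,[1,50,99],0).round(4).tolist() if len(q) else 0)
cv2.imwrite("pics/w6b.png",cv2.convertScaleAbs(im[:,:,::-1],alpha=2.2))
E
```

```text
t: 11.75
tool_pos: [0.5202, 0.0765, 0.1972]
tool_rot: [-2.217, -2.223, 0.002]
contact_force: [0.2, 0.4, -0.7]
opening: 0.0327
11.8 [0.52016847 0.07647007 0.19734568] [ 4.19458439e-03 -1.79070871e-01  1.85208812e+00  2.90490602e-04
  1.47028526e+00 -8.89632527e-04] 0.2896341621983218 0.0323988306068453
bar 1413 [[0.516, 0.0376, 0.1375], [0.5216, 0.0791, 0.1426], [0.5276, 0.1153, 0.1447]]
knob 300 [[0.5026, 0.1598, 0.1033], [0.5099, 0.1673, 0.1053], [0.5172, 0.1742, 0.1069]]
```

View pics/w6b.png

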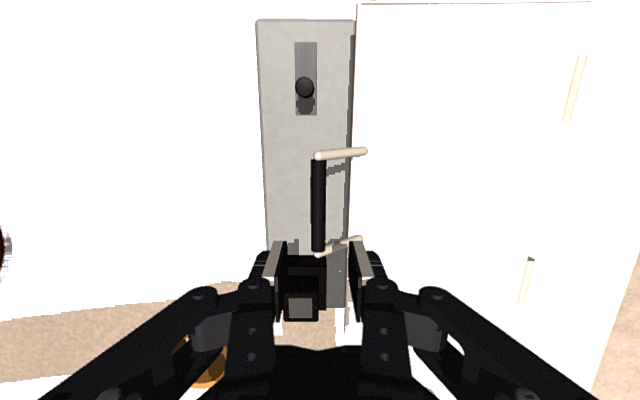

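The bar runs from (318,157) to (318,250), between the open fingers' line. The knob is at (305,87), the slot runs from row 43 to row 115, and the plug head is at (300,305). The bar is at x = 0.5218, so I'll shift 1.5 mm and descend.

```bash
python3 -m handwheel '[0,0.0015,0.02,0,0,0,0,0,0.03,0,0,0,0,0,0.02,0,0,0,0,0,0.008,0,0,0,0,0,0,0,0,0]'
python3 -m handwheel '[0,0,0,0,0,0,0,0,0,0,0,0,0,0,0,0,0,0,0,0,0,0,0,0,0,0,0,0,0,0]' 1 50
```

```text
t: 12.3
tool_pos: [0.5206, 0.0763, 0.1188]
tool_rot: [-2.216, -2.224, 0.004]
contact_force: [0.4, -0.6, -0.1]
opening: 0.0324
t: 12.8
tool_pos: [0.5218, 0.0763, 0.121]
tool_rot: [2.218, 2.223, 0.001]
contact_force: [-0.2, -0.1, -0.3]
opening: -0.0001
```

The fingers closed completely, so the bar was missed. I need to look before going on.

```bash
python3 - <<'E'
from h import *
C,im,d=snap("wrist","w7"); C2,i2,d2=snap("side","s7"); o=ctrl.get_obs(); print(o["opening"],o["contact_force"],o["tool_pos"])
a=cv2.convertScaleAbs(im[100:,180:460,::-1],alpha=2.2); b=cv2.convertScaleAbs(cv2.resize(i2[120:270,240:400,::-1],None,fx=2,fy=2,interpolation=cv2.INTER_CUBIC),alpha=1.6)
cv2.imwrite("pics/c7.png",np.hstack([a,b]))
E
```

```text
0.0003987331481231011 [-0.06763068  0.91079884  0.98912423] [0.52159781 0.07628178 0.12069403]
```

View pics/c7.png

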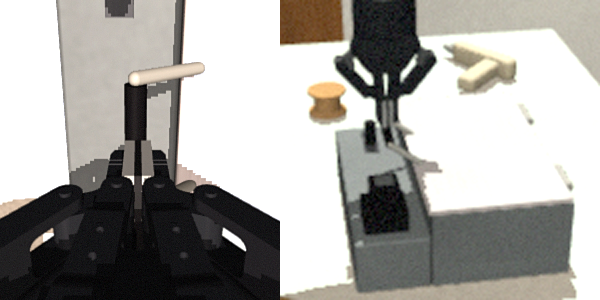

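```bash
python3 - <<'E'
from h import *
for f in("w7","w3"):
    D=np.load(f"pics/{f}.npz"); im,d=D["im"],D["d"]; C=cam("wrist",dict(tool_pos=D["tp"],tool_rot=D["tr"])); T=R.from_rotvec(D["tr"]).as_matrix()
    P=(cloud(C,d)-D["tp"])@T*1000
    if f=="w7":
        for v in (195,205,215,225,235,245,255,265,275,285,300,320): print(v,[tuple(int(k) if k==k else 0 for k in P[v,u]) for u in range(296,338,5)])
        q=P[170:235,300:330].reshape(-1,3)
    else:
        for v in (245,255,265,275,290,310): print(v,[tuple(int(k) if k==k else 0 for k in P[v,u]) for u in (266,270,275,280,355,360,365)])
D=np.load("pics/w7.npz");C=cam("wrist",dict(tool_pos=D["tp"],tool_rot=D["tr"]));P=cloud(C,D["d"]);q=P[185:235,300:325].reshape(-1,3);q=q[q[:,2]>.13];print(np.percentile(q,[1,50,99],0))
E
```

```text
195 [(10, -15, 51), (10, -11, 52), (31, -4, -20), (32, -2, -22), (32, 0, -22), (32, 2, -21), (31, 5, -18), (10, 11, 49), (10, 15, 50)]
205 [(2, -15, 51), (2, -11, 51), (26, -4, -21), (27, -2, -22), (27, 0, -22), (26, 2, -21), (25, 5, -18), (2, 11, 51), (2, 15, 51)]
215 [(-5, -15, 51), (-5, -11, 51), (21, -4, -20), (21, -2, -21), (21, 0, -22), (21, 2, -21), (20, 5, -18), (-5, 11, 51), (-5, 15, 50)]
225 [(-14, -15, 50), (-13, -11, 49), (14, -5, -19), (15, -2, -21), (16, 0, -23), (15, 2, -21), (13, 5, -17), (-14, 11, 51), (-13, 15, 50)]
235 [(-22, -16, 50), (-22, -12, 51), (0, 0, 0), (9, -2, -21), (10, 0, -21), (10, 2, -21), (7, 5, -16), (-22, 11, 51), (-23, 15, 52)]
245 [(-31, -16, 50), (-31, -12, 51), (9, -4, -32), (9, -2, -32), (9, 0, -33), (9, 2, -32), (9, 5, -31), (-31, 12, 51), (-31, 16, 51)]
255 [(5, -9, -35), (5, -6, -35), (10, -4, -43), (9, -1, -43), (9, 0, -42), (9, 2, -41), (9, 5, -42), (9, 7, -42), (5, 10, -35)]
265 [(0, 0, 0), (5, -6, -44), (9, -3, -51), (9, -1, -52), (9, 0, -51), (9, 2, -51), (9, 4, -51), (9, 6, -51), (5, 9, -44)]
275 [(5, -8, -52), (5, -5, -53), (9, -3, -
[... 560 characters left out ...]
9, 19, -31), (9, 22, -32), (-104, 65, 200)]
255 [(5, -24, -35), (9, -20, -42), (9, -18, -42), (9, -16, -42), (9, 18, -42), (9, 20, -43), (9, 23, -43)]
265 [(5, -22, -44), (10, -19, -53), (9, -17, -50), (9, -15, -52), (9, 17, -52), (9, 19, -51), (9, 21, -51)]
275 [(10, -19, -60), (9, -18, -59), (9, -16, -59), (8, -14, -58), (7, 16, -57), (9, 18, -59), (10, 20, -60)]
290 [(10, -17, -71), (10, -16, -71), (5, -15, -63), (2, -14, -60), (2, 16, -59), (4, 18, -63), (10, 18, -71)]
310 [(15, -14, -89), (15, -13, -88), (-2, -15, -65), (-5, -14, -61), (-5, 16, -61), (-3, 18, -64), (16, 15, -89)]
[[0.51570056 0.08689819 0.13838173]
 [0.52105205 0.10082487 0.14269505]
 [0.52629759 0.11298285 0.14455401]]
```

```bash
python3 - <<'E'
from h import *
D=np.load("pics/s7.npz"); C=cam("side"); P=cloud(C,D["d"]); g=D["im"].max(2)
for v in range(150,212,4):
    row=[(u,*P[v,u].round(3).tolist(),int(g[v,u])) for u in range(284,312,1) if g[v,u]<60 and abs(P[v,u,0]-.52)<.03]
    print(v,len(row),row[:1],row[-1:])
E
```

```text
150 21 [(284, 0.501, 0.066, 0.236, 23)] [(304, 0.549, 0.065, 0.233, 33)]
154 18 [(284, 0.5, 0.065, 0.226, 22)] [(301, 0.541, 0.067, 0.222, 55)]
158 10 [(287, 0.507, 0.06, 0.217, 19)] [(299, 0.535, 0.059, 0.215, 24)]
162 16 [(287, 0.506, 0.06, 0.207, 31)] [(304, 0.548, 0.064, 0.202, 16)]
166 19 [(284, 0.499, 0.062, 0.196, 13)] [(304, 0.548, 0.062, 0.192, 24)]
170 10 [(288, 0.508, 0.064, 0.183, 23)] [(298, 0.534, 0.068, 0.18, 48)]
174 7 [(288, 0.508, 0.065, 0.172, 40)] [(298, 0.533, 0.069, 0.168, 48)]
178 5 [(289, 0.511, 0.072, 0.158, 23)] [(298, 0.534, 0.072, 0.156, 26)]
182 5 [(284, 0.506, 0.157, 0.105, 15)] [(294, 0.523, 0.066, 0.149, 47)]
186 9 [(284, 0.506, 0.162, 0.091, 16)] [(295, 0.525, 0.065, 0.138, 41)]
190 9 [(284, 0.506, 0.161, 0.079, 1)] [(296, 0.524, 0.039, 0.14, 37)]
194 5 [(284, 0.505, 0.155, 0.07, 37)] [(303, 0.547, 0.08, 0.105, 48)]
198 0 [] []
202 0 [] []
206 6 [(293, 0.521, 0.086, 0.069, 51)] [(307, 0.547, 0.015, 0.106, 56)]
210 14 [(286, 0.491, -0.026, 0.124, 16)] [(308, 0.547, -0.001, 0.104, 50)]
```

```bash
python3 -m handwheel '[0,0,0,0,0,0,0,0,0,0,0,0,0,0,0,0,0,0]' 0.6 50
python3 - <<'E'
from h import *
C,im,d=snap("wrist","w8"); D=np.load("pics/w8.npz"); T=R.from_rotvec(D["tr"]).as_matrix(); P=(cloud(C,d)-D["tp"])@T*1000
m=(np.abs(P[:,:,0])<14)&(np.abs(P[:,:,1])<32)&(np.abs(P[:,:,1])>9)&(P[:,:,2]>-60)&(P[:,:,2]<10)
q=P[m]; print(len(q),np.percentile(q[:,2],[50,90,97,99,99.8]),np.histogram(q[:,2],np.arange(-60,11,5)))
q=P[(np.abs(P[:,:,0]-25)<12)&(np.abs(P[:,:,1])<9)&(np.abs(P[:,:,2]+20)<6)]; print("bar",np.percentile(q,[1,50,99],0))
E
```

```text
t: 13.2
tool_pos: [0.5214, 0.0763, 0.1204]
tool_rot: [-2.219, -2.224, 0.0]
contact_force: [-0.1, -0.1, -0.7]
opening: 0.034
2490 [-45.6695698  -31.76232632 -28.17305413 -26.0673381  -24.39912945] (array([391, 466, 441, 390, 353, 291, 145,  13,   0,   0,   0,   0,   0,
         0]), array([-60, -55, -50, -45, -40, -35, -30, -25, -20, -15, -10,  -5,   0,
         5,  10]))
bar [[ 13.29356991  -5.5158946  -24.04854246]
 [ 26.00333443   0.34367063 -22.17419931]
 [ 36.77655133   6.14822881 -16.55202394]]
```

Both cameras put the real fingertips about 25 mm behind the reported TCP, so the fingers closed just above the bar. I'll go 25 mm lower. That still leaves more than 25 mm to the ledge.

```bash
python3 -m handwheel '[0,0,0.01,0,0,0,0,0,0.01,0,0,0,0,0,0.005,0,0,0,0,0,0,0,0,0]'
python3 -m handwheel '[0,0,0,0,0,0,0,0,0,0,0,0,0,0,0,0,0,0,0,0,0,0,0,0]' 1 50
```

```text
t: 13.65
tool_pos: [0.5202, 0.0762, 0.0936]
tool_rot: [-2.217, -2.222, 0.004]
contact_force: [-0.4, -0.9, -0.6]
opening: 0.034
t: 14.05
tool_pos: [0.5204, 0.0763, 0.0956]
tool_rot: [-2.218, -2.222, 0.004]
contact_force: [-4.6, -0.5, 2.6]
opening: 0.0104
```

Holding the bar at 10.4 mm. Now the tug.

```bash
python3 -m handwheel '[0,0,-0.004,0,0,0,0,0,-0.004,0,0,0,0,0,-0.004,0,0,0,0,0,0,0,0,0,0,0,0,0,0,0]'
```

```text
t: 14.55
tool_pos: [0.5234, 0.0763, 0.1086]
tool_rot: [2.217, 2.221, 0.006]
contact_force: [6.4, 0.3, -3.6]
opening: 0.0105
```

```bash
python3 -m handwheel '[0,0.002,-0.006,0,0,0,0,0.002,-0.006,0,0,0,0,0,0,0,0,0,0,0,0,0,0,0]'
python3 - <<'E'
from h import *
C,im,d=snap("top","t9"); P=cloud(C,d); Q=cloud(C,np.load("pics/top0.npz")["d"])
for x in (.56,.6,.65,.7):
    f=lambda A:np.nanmedian(A[(np.abs(A[:,:,0]-x)<.008)&(A[:,:,1]>-.05)&(A[:,:,1]<.03)&(A[:,:,2]>.08)][:,2]); print(x,f(Q).round(4),f(P).round(4))
E
```

```text
t: 14.95
tool_pos: [0.5266, 0.0762, 0.1198]
tool_rot: [2.218, 2.222, 0.003]
contact_force: [6.8, 0.2, -3.8]
opening: 0.0103
0.56 0.1099 0.1301
0.6 0.1095 0.1239
0.65 0.1097 0.118
0.7 0.1098 0.1117
```

The cover is free: it rises 0.12 rad with under 4 N of lift, and the top camera confirms it. The knob therefore stays untouched. I'll keep lifting along the arc.

```bash
python3 -m handwheel '[0,0.0045,-0.01,0,0,0,0,0.0038,-0.0098,0,0,0,0,0.0046,-0.0095,0,0,0,0,0.0048,-0.0093,0,0,0,0,0.0056,-0.009,0,0,0,0,0.0058,-0.0088,0,0,0,0,0.0065,-0.0083,0,0,0,0,0.0066,-0.0081,0,0,0,0,0,0,0,0,0]'
```

```text
t: 15.9
tool_pos: [0.5692, 0.0762, 0.1939]
tool_rot: [2.218, 2.222, 0.002]
contact_force: [2.4, -1.4, -3.0]
opening: 0.0102
```

```bash
python3 -m handwheel '[0,0.0073,-0.0076,0,0,0,0,0.0075,-0.0074,0,0,0,0,0.008,-0.0068,0,0,0,0,0.0082,-0.0066,0,0,0,0,0.0087,-0.0059,0,0,0,0,0.0088,-0.0057,0,0,0,0,0.0093,-0.005,0,0,0,0,0.0093,-0.0048,0,0,0,0,0,0,0,0,0,0,0,0,0,0,0,0,0,0,0,0,0]'
python3 - <<'E'
from h import *
a=ctrl.get_obs()
C,im,d=snap("top","t10"); P=cloud(C,d); C2,i2,d2=snap("side","s10")
m=(P[:,:,1]>-.05)&(P[:,:,1]<.02)&(P[:,:,0]>.6)&(P[:,:,0]<.73)&(P[:,:,2]>.12)&(P[:,:,2]<.26)
q=P[m]; k=np.polyfit(q[:,0],q[:,2],1); print(len(q),"angle",np.degrees(np.arctan(-k[0])),np.percentile(q,[1,99],0))
b=ctrl.get_obs(); print(a["tool_pos"],b["tool_pos"],b["dq"].round(4) if hasattr(b["dq"],'round') else b["dq"],b["contact_force"],b["opening"],b["t"])
Q=cloud(C,np.load("pics/top0.npz")["d"]); print("table stuff diff px",int((np.abs(P[:,:,2]-Q[:,:,2])>.03)[:, :].sum()))
cv2.imwrite("pics/s10b.png",cv2.convertScaleAbs(i2[:,:,::-1],alpha=1.6))
E
```

```text
t: 17.0
tool_pos: [0.6348, 0.0761, 0.2424]
tool_rot: [2.219, 2.223, -0.001]
contact_force: [-1.7, -5.4, 0.3]
opening: 0.0104
657 angle 53.753050736738025 [[ 0.62167065 -0.04953212  0.12299957]
 [ 0.71417288  0.01824039  0.24645225]]
[0.63484772 0.07608215 0.24242627] [0.63474443 0.07609606 0.24234   ] [ 0.0001 -0.0024  0.0035 -0.0016 -0.0003 -0.    ] [-1.26931756 -5.69749781 -1.07574577] 0.01013009076430316 17.1
table stuff diff px 26148
```

View pics/s10b.png

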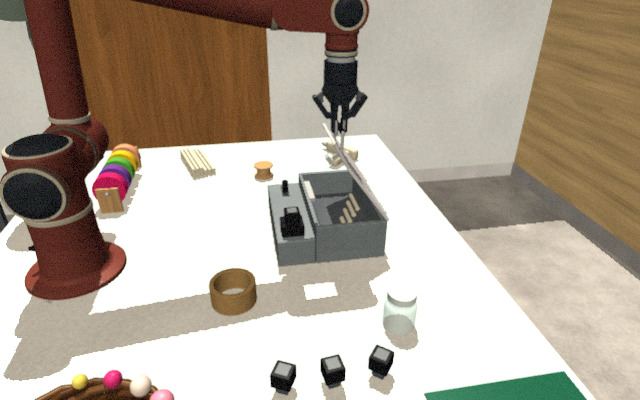

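The side view shows the cover raised and held at (340,130), the plug seated at (291,222), and the tape (233,290), jar (400,310) and spool (263,170) where they started. The cover measures 53.8° and the arm is still.

```bash
python3 -m handwheel '[0,0,0,0,0,0,0,0,0,0,0,0,0,0,0,0,0,0]'; python3 -c "
from station import ctrl
print(ctrl.finish_job())"
```

```text
t: 17.4
tool_pos: [0.6347, 0.0761, 0.2424]
tool_rot: [2.219, 2.223, -0.001]
contact_force: [-0.6, -5.2, 0.4]
opening: 0.0103
the job is handed in; nothing more can be done
None
```

The job is handed in at 17.4 s, with the plug home in the socket and the cover held open by its handle at about 54°.

- **Plug:** I picked the leftmost look-alike, pushed it in and let go. Pressing gave a firm stop at 26 N, and the head top measured z = 0.1257 m against 0.126 m when fully home.
- **Tug:** The cover was not caught. It rose well past the 6 mm of play with under 4 N of lift, and the top camera showed it at about 0.12 rad. I therefore left the release knob untouched.
- **Final state:** The camera measured the cover at 53.8°, with the grip reading 10 mm on the bar and the arm still. In the side view the spool, jar and tape roll are where they started; I judged that by eye.
- **Disagreements:** My first grasp of the handle closed on air just above the bar. Both cameras showed the real fingertips about 25 mm behind the reported TCP, so I went 25 mm lower and it held. At hand-in there was still a sideways force of about 5 N at the wrist that I did not track down.

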